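# Stow the galley drawer: push it home and snap its catch over

### The arm

A 6-joint arm with a two-finger parallel gripper is mounted at the origin on the work surface. World frame = base frame: x ahead of the robot, y to its left, z up, the work surface at z = 0. Lengths are in m, angles in rad, forces in N, time in s.
With the tool pointing down it reaches from about 0.35 to 0.775 m from the base axis. Payload 5.5 kg.
Tool frame: the origin (TCP) lies at the very end of the fingers, on their centre line; the grasp point (between the pads) lies 19 mm behind it; y points along the fingers, z is the direction in which the jaws open and shut, and the axes are right-handed (so a half turn about y gives the same grasp; the last joint's range is limited). The gripper opens to 85 mm and grips with 20 to 120 N. Pads are 22 mm wide; open, the fingers measure 114 mm over their backs; the gripper's body (76 mm by 85 mm) begins 54 mm behind the grasp point. The pads swing forward as they close: fully open they stand 13 mm farther back than shut.
Start: joints at [-1.318, 0.313, 0.046, 1.304, 0, 1.431], TCP at [0.22, -0.531, 0.231] pointing down, gripper open.
Joint ranges: [-2.76, 2.76], [-0.86, 1.69], [-1.03, 1.26], [-2.2, 2.34], [-1.47, 1.5], [-3.14, 3.14]. Speed limits (rad/s): [2.57, 2.57, 3.14, 3.14, 3.14, 3.14].

### API

Orientations are given as a unit quaternion [w, x, y, z].
In Python, from workcell import env gives the robot as it stands.
- The arm moves only by the shell command python3 -m inch 'ROWS' [OPENING] [FORCE]. ROWS is JSON, a list that holds one entry, the list of rows, each a list of 4 numbers: the shift along the tool's x, y, z in mm, then the turn about the tool's y in degrees. In form: [[[tx, ty, tz, spin], ...]]. A call has 1 to 10 rows; each row is the pose to reach, as a shift and turn from the pose commanded when the call began, along the tool's axes at that moment; what a row does not reach only later rows make up. A row lasts 1/10 s, in which the tool goes at most 50 mm and 8.59 degrees, less where a joint would pass 70% of its speed; a pose out of reach is approached as far as the arm can. A call with a gripper value outside its range is refused whole. OPENING is the finger opening in mm, from 0 to 85.4, set as the call begins (- or left out, the last holds). The fingers move at their own pace and stop on an object; FORCE is the grip in N (left out, the last holds). Time passes only in rows, so rows that repeat a pose let the fingers close. It gives the time, the measured TCP pose, the force and the opening at its end, in the units of the state.
- env.get_state(): the state, without advancing time (a new reading comes with each control period).
- env.read_camera(name): name is "scene" or "top" or "wrist"; returns the picture (480x640x3 uint8, blue, green, red); there is no depth.
- env.camera_model(name): a dict with "fx", "fy", "cx", "cy" (pixels), "R" (3x3) and "t" (3): a world point X has camera coordinates R X + t; the wrist camera has in their place "mount" (4x4, takes a point from camera to tool coordinates, whose origin is the TCP and whose axes are the tool frame's). Camera axes: x right, y down, z forward; pixel columns grow to the right and rows downward; lengths in m; the calibration is good to about 2 mm. A picture is of the moment at which its call begins: read the wrist's pose just before it. camera_model takes no time and is no camera call.
- env.hand_in(): hands the job in, once; it reports no verdict.
The state is a dict: "clock": time; "joint_pos": joint angles; "qvel": joint speeds; "tau": joint torques, N m; "tcp_pos": TCP position; "orientation": TCP orientation; "wrist_force": force on the tool from outside, world axes, zero at the start; "ft_torque": the same for the moment, N m; "finger_gap": finger opening in m.
Only numpy, scipy, OpenCV 4.12 (cv2) and the standard library are available. Lean on these libraries where they do the work, as an engineer would, in place of code of your own. Each camera call takes 0.05 s, during which the arm holds its last target.

### The job

We are getting under way and one of the two small drawer units on the galley counter was left open with its catch undone. With your fingertips push that drawer fully home, and only then push the toggle lever on top of that unit over towards the drawer's front, past its centre, until it snaps into the latched position, as on its twin. Leave the other unit latched as it is, and do not pick up, shift or knock over any of the things standing on and around the units.

Things in the scene. Friction and masses are not known exactly. Their poses are not given: they have to be found in the camera images.
- unit_a: the unit with the open drawer: a wooden box screwed to the counter, 240 mm deep (its x), 170 mm wide (its y), 100 mm tall. It may be the left or the right one and is turned up to 0.3 rad either way. Origin: centre of its underside; its +x axis points away from the robot, to the rear; the closed drawer's front is flush at x = -120 mm
- unit_a_drawer0 (a joint): how far unit_a's drawer stands open, in m: 0 = fully home, 0.05 to 0.09 at the start. It slides along the unit's x axis (home is towards +x) against about 1 N of friction and stays where it is left, with a hard stop at home
- unit_a_drawer0_handle (a point): middle of the bar handle of unit_a's drawer: a round level bar 11 mm thick and 85 mm long along the unit's y axis, 35 mm out from the drawer's front and 62 mm above the counter; it moves with the drawer. The drawer's wooden front reaches from 15 to 88 mm above the counter
- catch_a (a joint): angle of unit_a's toggle catch in rad: 0 = undone (lever leaning 0.6 rad back, away from the drawer's front; start), 0.6 = lever upright, the over-centre point, 1.2 = latched (lever leaning 0.6 rad towards the drawer's front). A spring holds it against either stop and snaps it over beyond the upright; it takes about 4 N at the ball to start it moving
- catch_a_ball (a point): centre of the black ball, 24 mm wide, at the end of unit_a's lever: a 10 mm steel rod that carries the ball 75 mm from the hinge. It moves with the lever, in the vertical plane along the unit's x axis; undone, it is about 42 mm behind the hinge and 62 mm above it, latched 42 mm in front and 62 mm above
- catch_a_hinge (a point): hinge of unit_a's catch, 14 mm above the unit's top (114 mm above the counter), 22 mm behind the drawer's front, on the unit's middle line; axes as the unit's. On the same hinge is an L-shaped hook, which while undone sticks out about 25 mm ahead of the front at 110 to 150 mm above the counter, and when latched hangs down in front of the closed drawer
- unit_b: the twin unit, same build and sizes as unit_a, its drawer shut and its catch already latched; to be left alone. Origin and axes as unit_a's
- unit_b_drawer0 (a joint): how far the twin's drawer stands open, in m: 0 = shut
- catch_b (a joint): angle of the twin's catch in rad: 0 = latched, as at the start; -1.2 = undone
- shaker: a round metal salt shaker, 36 mm wide and 68 mm tall, standing on the rear half of the open unit's top; loose, not part of the job. Origin at the centre of its foot
- mill: a dark wooden pepper mill, 44 mm wide and 130 mm tall, standing between the two units; loose, not part of the job. Origin at the centre of its foot
- spice_jar: a small jar with a black cap, 40 mm wide and 80 mm tall, standing in the middle, between the robot and the units; loose, not part of the job. Origin at the centre of its foot
- mug: a white mug, 76 mm wide and 85 mm tall, to the left; loose, not part of the job. Origin at the centre of its foot
- bottle: a clear bottle, 72 mm wide and 210 mm tall, to the right; loose, not part of the job. Origin at the centre of its foot
- food_can: a food can, 74 mm wide and 100 mm tall, to the left; loose, not part of the job. Origin at the centre of its foot
- spatula: a spatula lying flat at the right, near the robot; loose, not part of the job. Origin on its underside
- bowl: a bowl, 120 mm wide and 50 mm tall, to the right, near the robot; loose, not part of the job. Origin at the centre of its foot

How it is judged:
By the outcome, as a careful person would: the job done as asked, in the order asked, and still so for the second after the job is handed in, with the robot touching nothing.
It also fails if it takes over 45 s, if anything falls off the work surface, if the arm or the gripper's body presses on something with over 40 N, if the wrist force passes 120 N, or if a joint passes its speed limit or range.

## Working session

There is one attempt and no reset: what is moved stays moved. The work goes in short steps, Python scripts to look and compute and a shell command to move; the robot and the scene stay as the last step left them, time stands still between calls to the robot, and variables do not carry over. Pictures are saved under pics/ and viewed, and the job is handed in when it is done.

```bash
ls; mkdir -p pics; python3 - <<'E'
from workcell import env
import cv2,json
s=env.get_state();print(s)
for n in("scene","top"):
    cv2.imwrite(f"pics/{n}0.png",env.read_camera(n)); print(n,env.camera_model(n))
print(env.camera_model("wrist"))
E
```

```text
pics
{'clock': 0.0, 'joint_pos': array([-1.31762581e+00,  3.13966666e-01,  4.49821409e-02,  1.30354569e+00,
       -3.53656156e-05,  1.43116957e+00]), 'qvel': array([-0.00203292,  0.00010934,  0.00053194,  0.00027917,  0.00079626,
        0.0005225 ]), 'tau': array([-2.20658990e-04, -4.80624032e+01,  2.98535728e+01,  1.92502735e-02,
       -1.00637803e-04,  8.71209558e-07]), 'tcp_pos': array([ 0.2199389 , -0.53074653,  0.23042932]), 'orientation': array([ 0.13793643, -0.13803096,  0.69412421, -0.69290156]), 'wrist_force': array([-0.37205811,  0.60240061, -0.10188537]), 'ft_torque': array([ 0.00875716, -0.00252696, -0.00434831]), 'finger_gap': 0.08556919997560844}
scene {'fx': 551.0422567515809, 'fy': 551.0422567515809, 'cx': 322.18558723780933, 'cy': 241.6739591856913, 'R': array([[ 0.11360649,  0.99335994,  0.01815498],
       [ 0.56364321, -0.04939198, -0.82454033],
       [-0.81816862,  0.10390606, -0.56551184]]), 't': array([-0.09008531, -0.17999941,  1.98733764])}
top {'fx': 465.1083310052896, 'fy': 465.1083310052896, 'cx': 315.1712451100621, 'cy': 236.0288247458089, 'R': array([[-1.62666614e-02, -9.99867654e-01,  2.65562946e-04],
       [-9.83120502e-01,  1.59457963e-02, -1.82263026e-01],
       [ 1.82234670e-01, -3.22589130e-03, -9.83249774e-01]]), 't': array([0.01400368, 0.5246824 , 1.40427234])}
{'fx': 345.59469503856235, 'fy': 345.59469503856235, 'cx': 321.95177344117303, 'cy': 235.26583627945766, 'mount': array([[ 5.61981927e-05,  9.49725779e-01,  3.13082963e-01,
        -8.07955988e-02],
       [ 2.32242320e-04, -3.13082967e-01,  9.49725751e-01,
        -1.43613993e-01],
       [ 9.99999971e-01,  1.93382430e-05, -2.38161215e-04,
         9.91352473e-04],
       [ 0.00000000e+00,  0.00000000e+00,  0.00000000e+00,
         1.00000000e+00]])}
```

View pics/scene0.png

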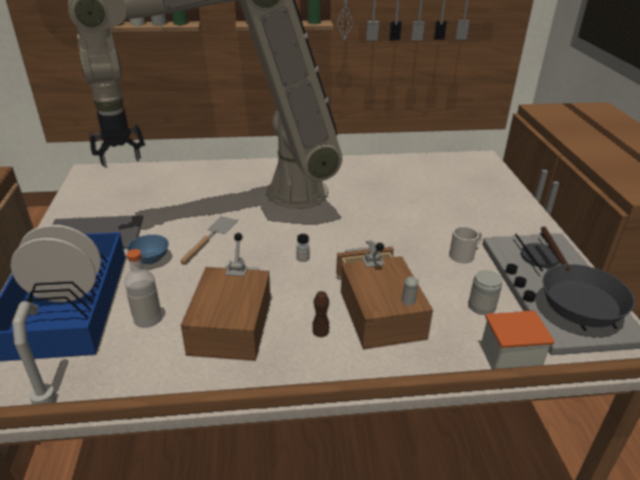

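View pics/top0.png

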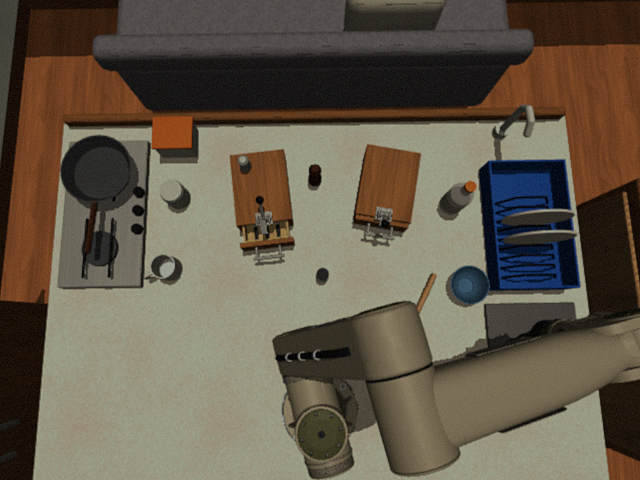

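Scene: the open unit is the left one (scene ≈(385,295), top ≈(262,190)), with the lever ball at top ≈(260,200) and the handle at ≈(269,257). The spice jar is at top ≈(322,275) and the shaker at (243,163). I'll zoom in to get exact corners.

```bash
python3 - <<'E'
import cv2
a=cv2.imread("pics/top0.png")[140:290,215:345]
b=cv2.imread("pics/scene0.png")[225:350,325:445]
cv2.imwrite("pics/zt.png",cv2.resize(a,None,fx=4,fy=4,interpolation=2))
cv2.imwrite("pics/zs.png",cv2.resize(b,None,fx=4.5,fy=4.5,interpolation=2))
E
```

```text
(no output)
```

View pics/zt.png

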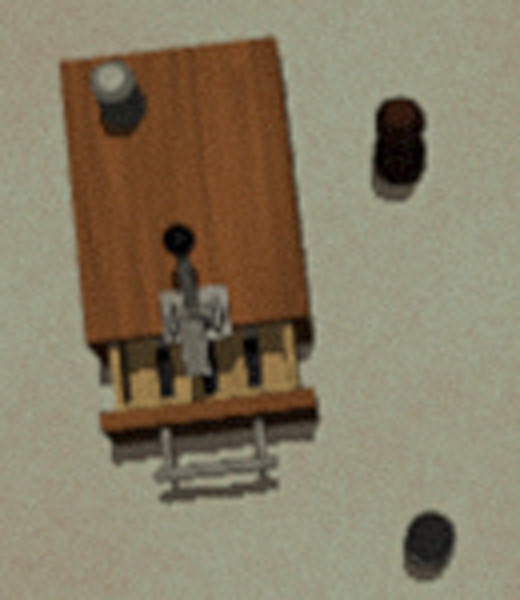

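View pics/zs.png

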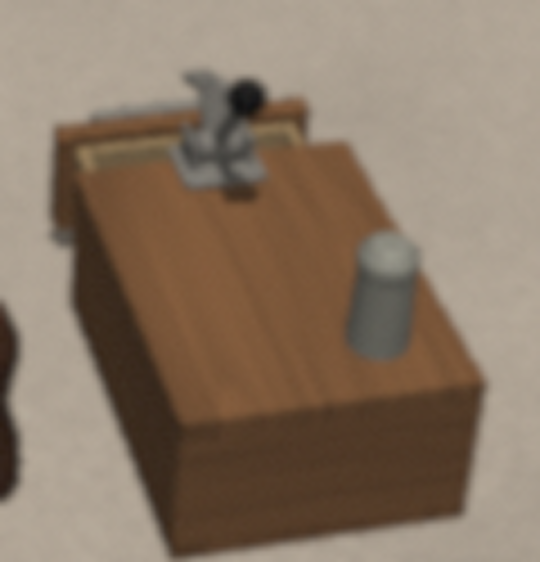

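```bash
cat > h.py <<'E'
import numpy as np
from workcell import env
def ray(cam,px):
    m=env.camera_model(cam); R=np.array(m["R"]);t=np.array(m["t"])
    d=R.T@np.array([(px[0]-m["cx"])/m["fx"],(px[1]-m["cy"])/m["fy"],1]); return -R.T@t,d
def cast(cam,px,z):
    o,d=ray(cam,px); return o+d*(z-o[2])/d[2]
def tri(p1,p2):
    A=[];b=[]
    for c,p in(("scene",p1),("top",p2)):
        o,d=ray(c,p); d=d/np.linalg.norm(d); P=np.eye(3)-np.outer(d,d);A.append(P);b.append(P@o)
    return np.linalg.solve(sum(A),sum(b))
def proj(cam,X):
    m=env.camera_model(cam); c=np.array(m["R"])@X+m["t"]; return [m["cx"]+m["fx"]*c[0]/c[2],m["cy"]+m["fy"]*c[1]/c[2]]
E
python3 - <<'E'
from h import *
np.set_printoptions(precision=4,suppress=True)
T=lambda u,v:(215+(u+.5)/4-.5,140+(v+.5)/4-.5)
S=lambda u,v:(325+(u+.5)/4.5-.5,225+(v+.5)/4.5-.5)
for n,p in dict(RL=(62,63),RR=(274,38),FR=(305,328),FL=(88,343)).items(): print(n,cast("top",T(*p),.1))
for n,p in dict(RR=(183,428),RL=(484,383),FL=(350,143),FR=(78,172)).items(): print("s",n,cast("scene",S(*p),.1))
print("ball",tri(S(246,98),T(179,240)),cast("top",T(179,240),.176))
print("hL",cast("top",T(158,476),.0675),"hR",cast("top",T(277,460),.0675))
print("frontL",cast("top",T(100,416),.088),"frontR",cast("top",T(317,393),.088))
print("jar",cast("top",T(431,535),.08))
print("shaker",cast("top",T(111,80),.168), "mill",cast("top",T(401,115),.13))
E
```

```text
RL [0.7746 0.2659 0.1   ]
RR [0.7924 0.1011 0.1   ]
FR [0.5608 0.0785 0.1   ]
FL [0.5518 0.2425 0.1   ]
s RR [0.798 0.099 0.1  ]
s RL [0.7784 0.2653 0.1   ]
s FL [0.5581 0.2447 0.1   ]
s FR [0.5725 0.0765 0.1   ]
ball [0.6108 0.1648 0.1748] [0.6106 0.1651 0.176 ]
hL [0.4541 0.193  0.0675] hR [0.465  0.1022 0.0675]
frontL [0.4978 0.2346 0.088 ] frontR [0.5128 0.0703 0.088 ]
jar [ 0.4043 -0.0142  0.08  ]
shaker [0.7354 0.2169 0.168 ] mill [0.7179 0.0033 0.13  ]
```

```bash
cat >> h.py <<'E'
from scipy.spatial.transform import Rotation as Ro
np.set_printoptions(precision=4,suppress=True)
yaw=.105; XH=np.array([np.cos(yaw),np.sin(yaw),0]); YH=np.array([-np.sin(yaw),np.cos(yaw),0])
def rot():
    s=env.get_state(); q=s["orientation"]; return np.array(s["tcp_pos"]),Ro.from_quat([q[1],q[2],q[3],q[0]]).as_matrix()
def to(P):
    p,R=rot(); return 1000*R.T@(np.array(P)-p)
def stat():
    s=env.get_state(); p,R=rot(); print("t",s["clock"],"tcp",p,"F",s["wrist_force"],"gap",s["finger_gap"]);print(R)
    # spin so that tool z aligns to unit x (either sign)
    for nm,A in(("z||+X",XH),("z||-X",-XH)):
        a=R.T@A; print(nm,"spin deg",np.degrees(np.arctan2(a[0],a[2])))
    print("q6",s["joint_pos"])
E
python3 - <<'E'
from h import *
stat()
print(to([.40,-.2,.23]),to([.38,.139,.23]),to([.38,.139,.05]))
E
```

```text
t 0.1 tcp [ 0.22   -0.5308  0.2305] F [ 0.4533 -0.3104 -0.6695] gap 0.08518202417618068
[[-0.9238 -0.0004  0.3828]
 [-0.3828  0.0016 -0.9238]
 [-0.0002 -1.     -0.0016]]
z||+X spin deg -73.50889307378995
z||-X spin deg 106.49110692621007
q6 [-1.3176  0.3139  0.0451  1.3036 -0.      1.4312]
[-292.9125    0.9477 -236.6543] [-404.2047    1.5004 -557.4887] [-404.1639  181.5001 -557.1927]
```

```bash
python3 -m inch '[[[-36,0,-29,-4],[-73,0,-59,-9],[-110,0,-89,-14],[-146,0,-118,-19],[-183,0,-148,-24],[-220,0,-177,-29],[-256,0,-207,-33],[-293,0,-237,-37],[-293,0,-237,-37]]]' 85
python3 - <<'E'
from h import *
stat()
print(to([.38,.139,.23]),to([.38,.139,.05]))
E
```

```text
clock: 1.0
tcp_pos: [0.4014, -0.1951, 0.2311]
orientation: [0.354, -0.353, 0.613, -0.612]
wrist_force: [-0.2, -0.4, 0.2]
finger_gap: 0.0852
t 1.0 tcp [ 0.4014 -0.1951  0.2311] F [-0.214  -0.3844  0.1995] gap 0.0851522337582719
[[-0.4995 -0.      0.8663]
 [-0.8663  0.0018 -0.4995]
 [-0.0016 -1.     -0.0009]]
z||+X spin deg -35.984379835881576
z||-X spin deg 144.01562016411845
q6 [-0.6337  0.0653 -0.2614  1.2452  0.0015  1.4601]
[-278.7802    1.7483 -185.4558] [-278.4941  181.748  -185.2883]
```

```bash
python3 -m inch '[[[-40,0,-26,-5],[-80,0,-53,-10],[-120,0,-80,-15],[-160,0,-106,-21],[-200,0,-133,-26],[-240,0,-159,-31],[-279,0,-185,-36],[-279,0,-185,-36]]]'
python3 - <<'E'
from h import *
import cv2
stat()
print(to([.38,.139,.05]))
cv2.imwrite("pics/w1.png",env.read_camera("wrist"));cv2.imwrite("pics/s1.png",env.read_camera("scene"))
E
```

```text
clock: 1.8
tcp_pos: [0.3811, 0.1385, 0.2311]
orientation: [0.526, -0.526, 0.473, -0.472]
wrist_force: [0.6, -0.2, 0.0]
finger_gap: 0.0853
t 1.8 tcp [0.3811 0.1385 0.2311] F [ 0.562  -0.1855  0.0331] gap 0.0853331340155722
[[ 0.1057 -0.0003  0.9944]
 [-0.9944  0.0012  0.1057]
 [-0.0012 -1.     -0.0002]]
z||+X spin deg 0.05152143203379196
z||-X spin deg -179.94847856796622
q6 [ 0.1491 -0.0153 -0.3446  1.2416  0.0012  1.614 ]
[ -0.3779 181.0994  -1.0554]
```

View pics/w1.png

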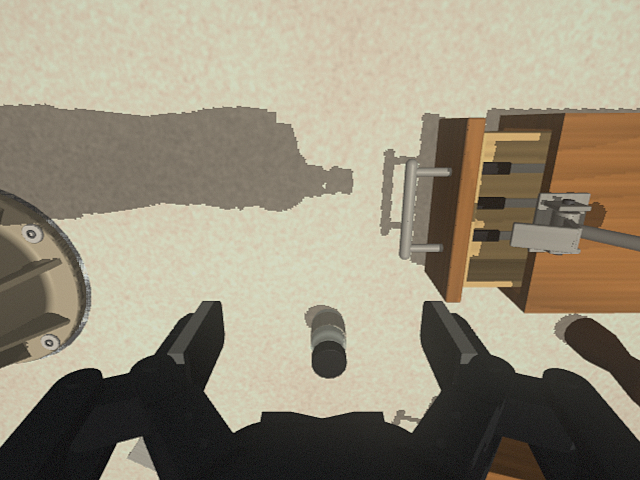

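View pics/s1.png

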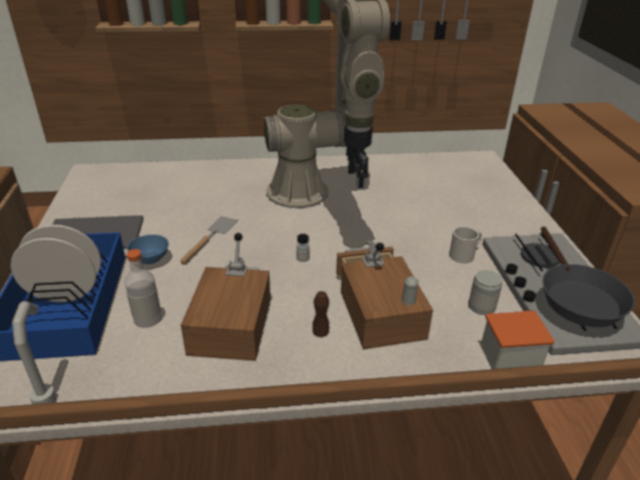

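```bash
python3 - <<'E'
import cv2
b=cv2.imread("pics/scene0.png")[85:180,70:170]
cv2.imwrite("pics/zg.png",cv2.resize(b,None,fx=6,fy=6,interpolation=2))
from h import *
P=np.array([.22,-.531,.2305]); z=np.array([.3828,-.9238,0])
for h in (0,.02,.05,.08,.12):
  for s in(-.057,.057):
    u=proj("scene",P+s*z+[0,0,h]); print(h,s,(u[0]-70)*6,(u[1]-85)*6)
E
```

```text
0 -0.057 430.77767712209027 468.311325019578
0 0.057 193.06849938889144 516.1794006552553
0.02 -0.057 424.01994759881995 431.67457338202905
0.02 0.057 184.41824982812483 478.8070108957345
0.05 -0.057 413.7060853211461 375.75839482089475
0.05 0.057 171.20922217010536 421.7389544758647
0.08 -0.057 403.1734862415087 318.6563437178155
0.08 0.057 157.71164389795274 363.4242489343753
0.12 -0.057 388.7775640878822 240.60944605496445
0.12 0.057 139.24943276184302 283.6604287631476
```

View pics/zg.png

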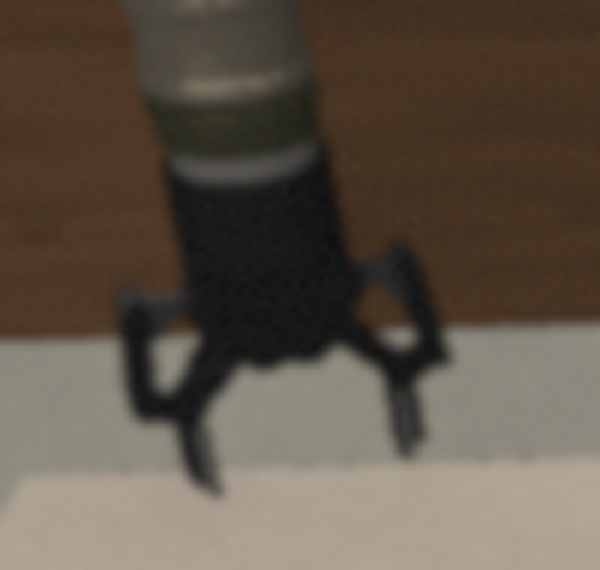

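The finger elbows stick out wider than the tips and would meet the hook. So I'll shut the fingers and push the drawer front beside the handle, 66 mm left of the middle line.

```bash
cat >> h.py <<'E'
F0=np.array([.547,.158,0])
def rel(): 
    p,_=rot(); d=p-F0; return d@XH*1000,d@YH*1000,p[2]*1000
def at(xr,yr,z): return to(F0+xr*XH+yr*YH+[0,0,z])
E
python3 - <<'E'
from h import *
print(rel()); print(at(-.103,.066,.23),at(-.103,.066,.068))
E
```

```text
(np.float64(-166.68976886602985), np.float64(-5.705266090867276), np.float64(230.96308900700686))
[-72.1038   0.8699  63.2396] [-72.2159 162.8698  63.3505]
```

```bash
python3 -m inch '[[[-36,0,32,0],[-72,0,63,0],[-72,0,63,0],[-72,40,63,0],[-72,80,63,0],[-72,120,63,0],[-72,150,63,0],[-72,163,63,0],[-72,163,63,0]]]' 0 20
python3 - <<'E'
from h import *
import cv2
print(rel())
cv2.imwrite("pics/w2.png",env.read_camera("wrist"))
cv2.imwrite("pics/t2.png",env.read_camera("top"))
E
```

```text
clock: 2.8
tcp_pos: [0.4365, 0.209, 0.0659]
orientation: [-0.521, 0.524, -0.477, 0.476]
wrist_force: [-0.7, 0.3, 0.6]
finger_gap: -0.0
(np.float64(-104.58726924762848), np.float64(62.27572868448193), np.float64(65.92244025254462))
```

View pics/w2.png

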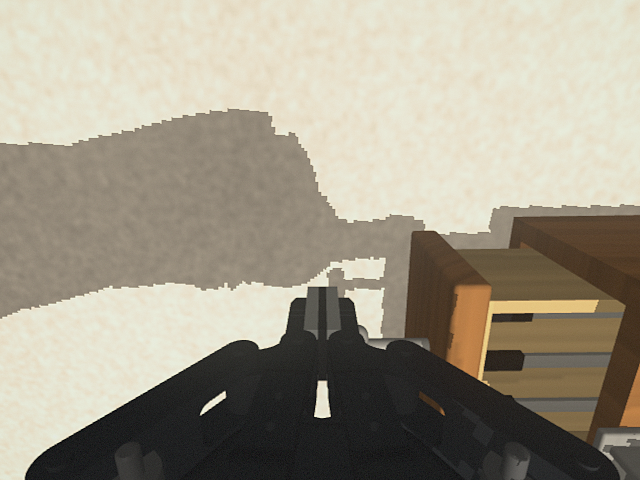

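View pics/t2.png

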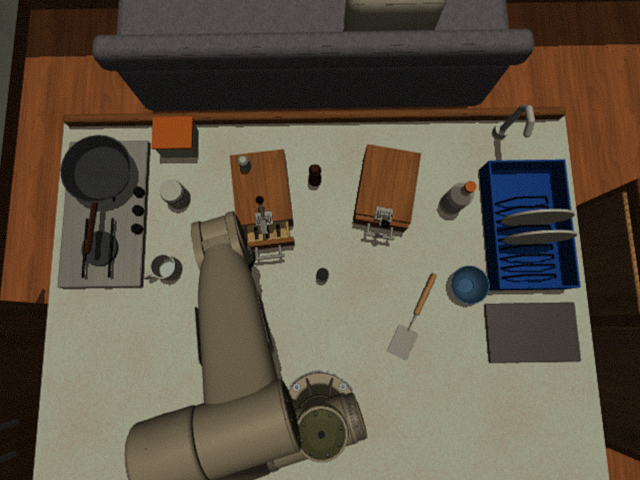

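```bash
python3 - <<'E'
from h import *
stat();print(rel()); print(at(-.103,.068,.073),at(-.025,.068,.073))
E
```

```text
t 2.9 tcp [0.4386 0.2103 0.0685] F [-0.2176  0.335  -0.3093] gap 0.0001091620340455679
[[ 0.0929 -0.0003  0.9957]
 [-0.9957 -0.0005  0.0929]
 [ 0.0005 -1.     -0.0004]]
z||+X spin deg -0.6852101517974253
z||-X spin deg 179.3147898482026
q6 [ 0.2821  0.2601 -0.4507  0.8604 -0.0004  1.7598]
(np.float64(-102.34755187819712), np.float64(63.339738799282216), np.float64(68.52038508908814))
[-4.6501 -4.4815 -0.7097] [-5.5829 -4.5093 77.2847]
```

```bash
python3 -m inch '[[[-4,-5,0,0],[-4,-5,0,0],[-4,-5,12,0],[-4,-5,24,0],[-4,-5,34,0],[-4,-5,42,0],[-4,-5,50,0],[-4,-5,58,0],[-4,-5,64,0],[-4,-5,64,0]]]'
python3 - <<'E'
from h import *
import cv2
stat();print(rel())
cv2.imwrite("pics/w3.png",env.read_camera("wrist"))
E
```

```text
clock: 3.9
tcp_pos: [0.5026, 0.222, 0.0732]
orientation: [0.524, -0.523, 0.475, -0.476]
wrist_force: [-0.2, 1.2, 0.1]
finger_gap: 0.0001
t 3.9 tcp [0.5026 0.222  0.0732] F [-0.1723  1.2122  0.0887] gap 7.920203184144885e-05
[[ 0.0957  0.001   0.9954]
 [-0.9954 -0.0001  0.0957]
 [ 0.0002 -1.      0.001 ]]
z||+X spin deg -0.5264168259877371
z||-X spin deg 179.47358317401228
q6 [ 0.27    0.3625 -0.2891  0.9183 -0.0004  1.745 ]
(np.float64(-37.49179344419012), np.float64(68.31161260646469), np.float64(73.1754471649471))
```

View pics/w3.png

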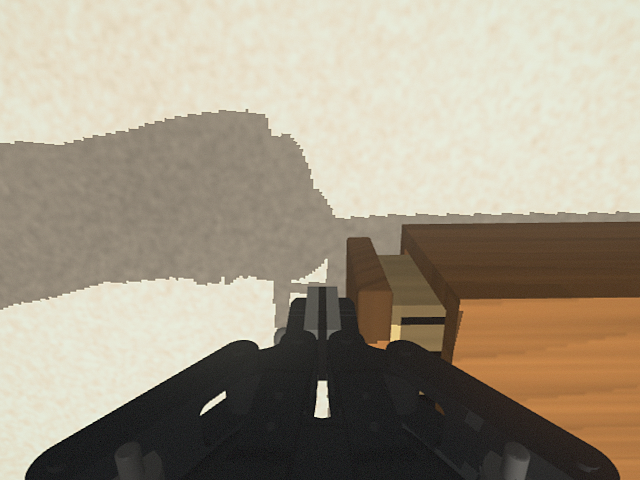

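The drawer is moving: the front is now against the finger (x≈355 px), with a gap of about 25 mm left. I'll continue gently.

```bash
python3 -m inch '[[[0,0,5,0],[0,0,10,0],[0,0,14,0],[0,0,17,0],[0,0,19,0],[0,0,19,0]]]'
python3 - <<'E'
from h import *
import cv2
stat();print(rel())
cv2.imwrite("pics/w4.png",env.read_camera("wrist"))
E
```

```text
clock: 4.55
tcp_pos: [0.5208, 0.2238, 0.0733]
orientation: [0.524, -0.523, 0.475, -0.476]
wrist_force: [0.1, 0.3, 0.0]
finger_gap: 0.0
t 4.55 tcp [0.5208 0.2238 0.0733] F [0.0714 0.3428 0.042 ] gap 4.963296395465214e-05
[[ 0.0958  0.0007  0.9954]
 [-0.9954 -0.0001  0.0958]
 [ 0.0001 -1.      0.0007]]
z||+X spin deg -0.5178048897953897
z||-X spin deg 179.48219511020463
q6 [ 0.2644  0.3925 -0.2427  0.9349 -0.0003  1.7392]
(np.float64(-19.116303455529927), np.float64(68.19387425930321), np.float64(73.33501174582052))
```

View pics/w4.png

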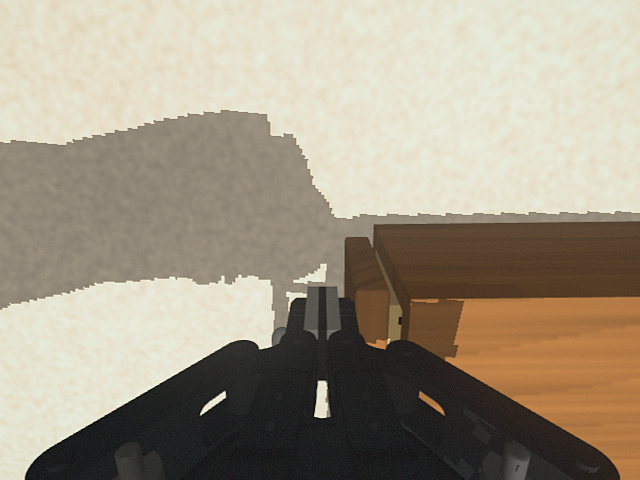

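```bash
python3 -m inch '[[[0,0,3,0],[0,0,5,0],[0,0,6,0],[0,0,7,0],[0,0,7,0]]]'; python3 -m inch '[[[0,0,1,0],[0,0,1,0]]]';python3 -m inch '[[[0,0,1,0],[0,0,1,0]]]'
python3 - <<'E'
from h import *
import cv2
stat();print(rel())
cv2.imwrite("pics/w5.png",env.read_camera("wrist"))
E
```

```text
clock: 5.1
tcp_pos: [0.5259, 0.2243, 0.0731]
orientation: [-0.523, 0.524, -0.476, 0.475]
wrist_force: [-4.9, -0.9, 4.0]
finger_gap: -0.0002
clock: 5.3
tcp_pos: [0.526, 0.2243, 0.0731]
orientation: [-0.522, 0.525, -0.476, 0.474]
wrist_force: [-7.3, -1.1, 4.8]
finger_gap: -0.0001
clock: 5.5
tcp_pos: [0.526, 0.2243, 0.073]
orientation: [-0.522, 0.525, -0.477, 0.474]
wrist_force: [-9.8, -0.4, 6.5]
finger_gap: 0.0
t 5.5 tcp [0.526  0.2243 0.073 ] F [-9.7671 -0.4488  6.5345] gap 3.941812177938087e-05
[[ 0.0965 -0.0056  0.9953]
 [-0.9953 -0.0008  0.0965]
 [ 0.0003 -1.     -0.0057]]
z||+X spin deg -0.4765001210316631
z||-X spin deg 179.52349987896835
q6 [ 0.2624  0.4061 -0.2225  0.9478  0.0006  1.7365]
(np.float64(-13.88336622267318), np.float64(68.17500744198229), np.float64(72.99810891705168))
```

View pics/w5.png

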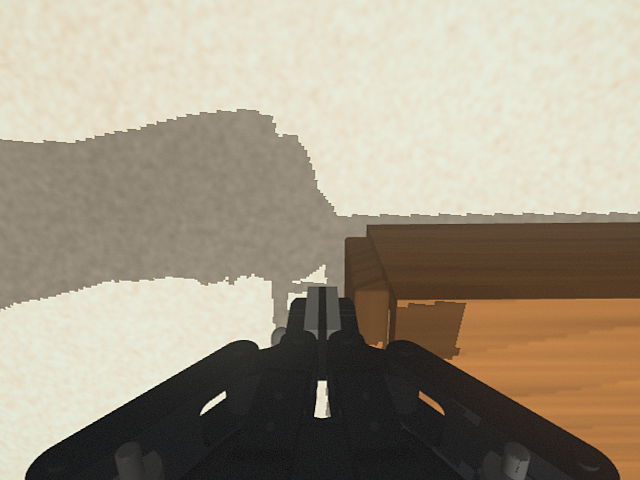

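The force rose to 10 N at rel −13.9 mm, close to the expected home contact. I'll back off and compare with the twin.

```bash
python3 -m inch '[[[0,0,-10,0],[0,0,-40,0],[0,0,-60,0],[0,-50,-60,0],[0,-100,-60,0],[0,-130,-80,0],[0,-150,-100,0],[0,-150,-100,0]]]'
python3 - <<'E'
from h import *
import cv2
stat();print(rel())
w=env.read_camera("wrist");cv2.imwrite("pics/w6.png",w)
a=env.read_camera("top");cv2.imwrite("pics/t6.png",a)
z=cv2.resize(a[135:285,220:440],None,fx=3.6,fy=3.6,interpolation=2)
cv2.imwrite("pics/t6z.png",z)
E
```

```text
clock: 6.35
tcp_pos: [0.4299, 0.2155, 0.2269]
orientation: [0.526, -0.522, 0.474, -0.476]
wrist_force: [0.9, 0.5, -0.2]
finger_gap: 0.0
t 6.35 tcp [0.4299 0.2155 0.2269] F [ 0.9419  0.4656 -0.2398] gap 1.5326079145710448e-05
[[ 0.0966  0.0063  0.9953]
 [-0.9953  0.0017  0.0966]
 [-0.0011 -1.      0.0064]]
z||+X spin deg -0.4705431555763191
z||-X spin deg 179.5294568444237
q6 [ 0.2977  0.1274 -0.2022  1.2346 -0.0002  1.7717]
(np.float64(-110.41271210101004), np.float64(69.46585787301437), np.float64(226.86408045051178))
```

View pics/w6.png

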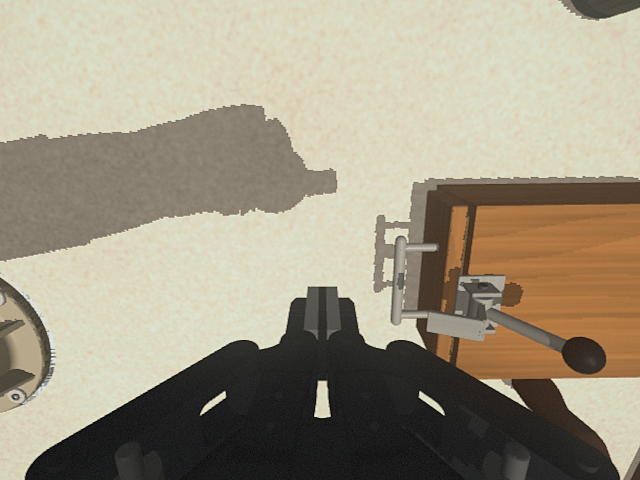

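View pics/t6z.png

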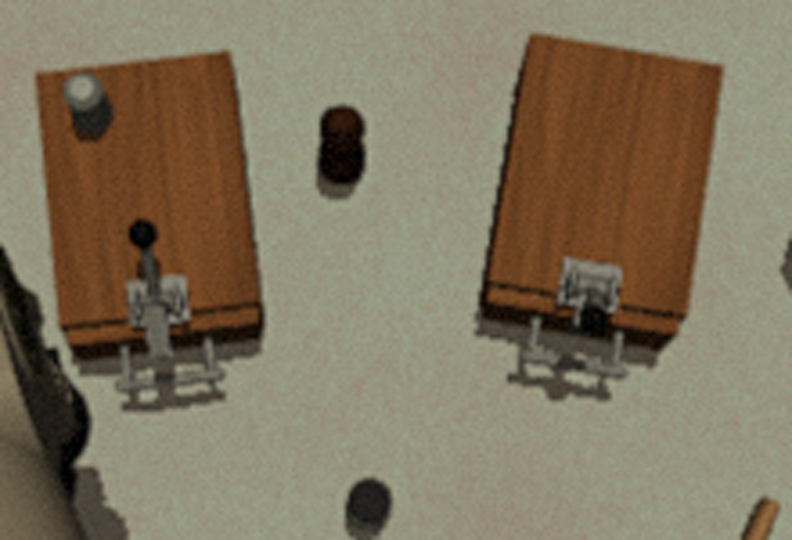

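Drawer A's seam now looks like the twin's. A quick check of the handle-to-rear-edge distance on both:

```bash
python3 - <<'E'
from h import *
T=lambda u,v:(220+(u+.5)/3.6-.5,135+(v+.5)/3.6-.5)
for hl,hr,rl,rr in (((119,385),(222,373),(37,73),(230,52)),((522,354),(627,372),(530,35),(722,67))):
    h=(cast("top",T(*hl),.0675)+cast("top",T(*hr),.0675))/2
    a,b=cast("top",T(*rl),.1),cast("top",T(*rr),.1)
    d=(b-a)[:2]/np.linalg.norm((b-a)[:2]); w=(h-a)[:2]
    print(h,"dist to rear edge",abs(d[0]*w[1]-d[1]*w[0]), "yaw",np.arctan2(d[0],-d[1]))
    
# fine ball position from scene
import cv2
# wrist ray vs. ball plane z=.176
m=env.camera_model("wrist");M=m["mount"];p,R=rot()
for nm,px,z in(("ball",(584,356),.176),("hL",(400,240),.062),("hR",(397,320),.062)):
    d=R@(M[:3,:3]@np.array([(px[0]-m["cx"])/m["fx"],(px[1]-m["cy"])/m["fy"],1])); o=p+R@M[:3,3]
    X=o+d*(z-o[2])/d[2]; print(nm,X,(X-F0)@XH,(X-F0)@YH)
E
```

```text
[0.5115 0.1539 0.0675] dist to rear edge 0.27432994234276453 yaw 0.09813290533047016
[ 0.5198 -0.1918  0.0675] dist to rear edge 0.2729155770804029 yaw -0.1909213199484715
ball [0.6101 0.1646 0.176 ] 0.063456955735991 -5.7165819270127426e-05
hL [0.5067 0.1967 0.062 ] -0.035983627380250176 0.04273505914717743
hR [0.518  0.1117 0.062 ] -0.033709443080236705 -0.043026579773336696
```

The drawer is home: the handle is 274 mm from the rear edge (twin 273, nominal 275). The ball is at rel x +63 mm, y 0. I'll go over it, turning the jaws across.

```bash
python3 - <<'E'
from h import *
print(at(.102,0,.27),at(.102,0,.168))
E
```

```text
[ 67.2829 -45.6871 212.6619] [ 67.3063  56.3124 212.3513]
```

```bash
python3 -m inch '[[[0,-45,0,-8],[10,-45,35,-16],[22,-45,75,-24],[34,-45,115,-32],[47,-45,155,-40],[60,-45,190,-48],[67,-45,212,-56],[67,-45,212,-64],[67,-45,212,-72],[67,-45,212,-80]]]'
python3 -m inch '[[[0,0,0,-8],[0,0,0,-9],[0,0,0,-9]]]'
python3 - <<'E'
from h import *
import cv2
stat();print(rel(),at(.102,0,.27),at(.102,0,.168))
w=env.read_camera("wrist");cv2.imwrite("pics/w7.png",w)
E
```

```text
clock: 7.45
tcp_pos: [0.6481, 0.1681, 0.265]
orientation: [-0.706, 0.707, -0.027, 0.025]
wrist_force: [0.1, -0.0, 0.1]
finger_gap: -0.0002
clock: 7.75
tcp_pos: [0.6474, 0.1685, 0.2664]
orientation: [-0.706, 0.707, 0.026, -0.027]
wrist_force: [-0.5, -0.1, 0.2]
finger_gap: -0.0
t 7.75 tcp [0.6474 0.1685 0.2664] F [-0.4593 -0.1368  0.245 ] gap -1.2430730748632074e-05
[[ 0.9971 -0.0019 -0.0756]
 [ 0.0756 -0.0004  0.9971]
 [-0.002  -1.     -0.0003]]
z||+X spin deg 88.32162557724547
z||-X spin deg -91.67837442275454
q6 [ 0.1348  0.5082  0.424   1.4885 -0.0002  0.0591]
(np.float64(100.94529318383036), np.float64(-0.08189373904990464), np.float64(266.4189931878678)) [ 1.0448 -3.5831  0.1117] [ 1.2444 98.4167  0.1409]
```

View pics/w7.png

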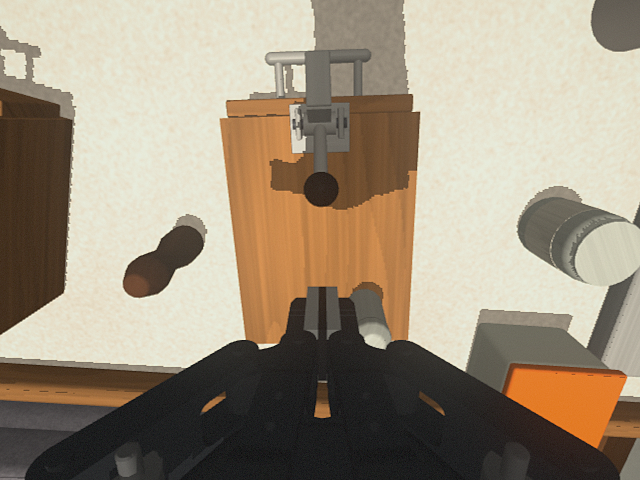

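```bash
python3 -m inch '[[[0,30,0,0],[0,60,0,0],[0,85,0,0],[0,98,0,0],[0,98,0,0]]]'
python3 -m inch '[[[-8,0,0,0],[-14,0,0,0],[-18,0,0,0],[-22,0,0,0],[-26,0,0,0],[-30,0,0,0]]]'
python3 - <<'E'
from h import *
import cv2
stat();print(rel())
w=env.read_camera("wrist");cv2.imwrite("pics/w8.png",w)
E
```

```text
clock: 8.3
tcp_pos: [0.6459, 0.1685, 0.1678]
orientation: [-0.706, 0.707, 0.026, -0.029]
wrist_force: [0.1, -0.3, -0.3]
finger_gap: 0.0
clock: 8.9
tcp_pos: [0.6225, 0.1666, 0.1754]
orientation: [0.707, -0.706, -0.033, 0.022]
wrist_force: [6.0, -0.2, 4.7]
finger_gap: -0.0002
t 8.9 tcp [0.6225 0.1666 0.1754] F [ 6.0496 -0.189   4.6682] gap -0.00017493933161197173
[[ 0.9969  0.0145 -0.0779]
 [ 0.0779  0.0012  0.997 ]
 [ 0.0145 -0.9999  0.0001]]
z||+X spin deg 88.45297439160305
z||-X spin deg -91.54702560839696
q6 [ 0.1374  0.4558  0.1192  1.2197 -0.0008  0.0594]
(np.float64(76.0301166396134), np.float64(0.6477217108038256), np.float64(175.35137314162475))
```

View pics/w8.png

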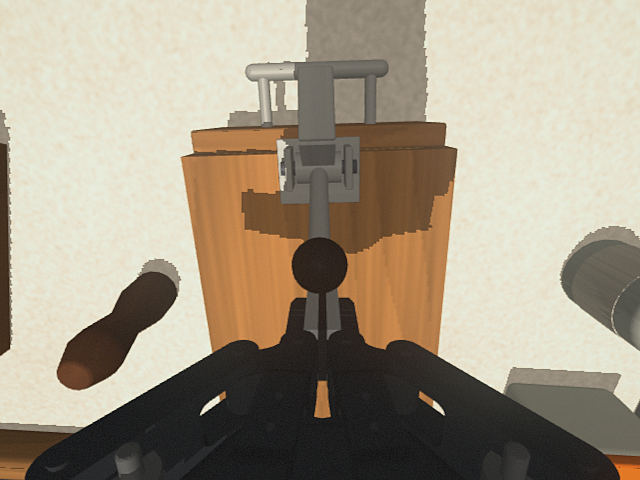

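```bash
python3 -m inch '[[[-4,2,0,0],[-8,4,0,0],[-12,4,0,0]]]'
python3 - <<'E'
from h import *
import cv2
stat();print(rel())
w=env.read_camera("wrist");cv2.imwrite("pics/w9.png",w)
w=env.read_camera("scene")[200:350,300:460];cv2.imwrite("pics/s9.png",cv2.resize(w,None,fx=4,fy=4,interpolation=2))
E
```

```text
clock: 9.25
tcp_pos: [0.6059, 0.1654, 0.1677]
orientation: [0.707, -0.707, -0.029, 0.027]
wrist_force: [2.6, -0.8, 1.0]
finger_gap: 0.0
t 9.25 tcp [0.6059 0.1654 0.1677] F [ 2.6136 -0.7829  1.0171] gap 1.972399316203511e-05
[[ 0.9969  0.003  -0.0783]
 [ 0.0783  0.0002  0.9969]
 [ 0.003  -1.      0.    ]]
z||+X spin deg 88.47678731722807
z||-X spin deg -91.52321268277193
q6 [ 0.1389  0.4367  0.0707  1.2017 -0.0002  0.0605]
(np.float64(59.30869921278638), np.float64(1.2077273307259413), np.float64(167.68055366712306))
```

View pics/w9.png

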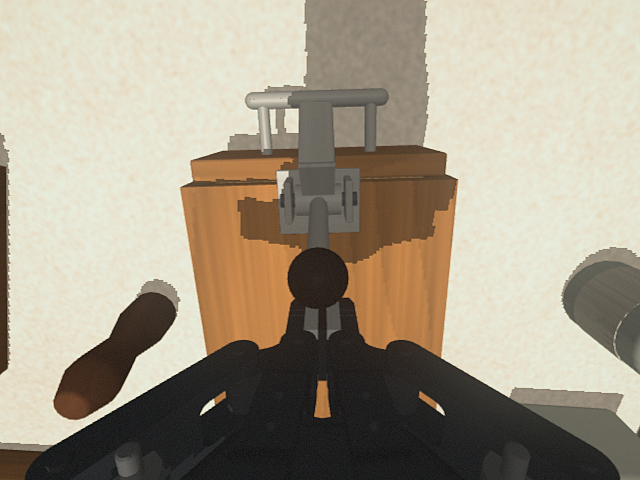

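View pics/s9.png

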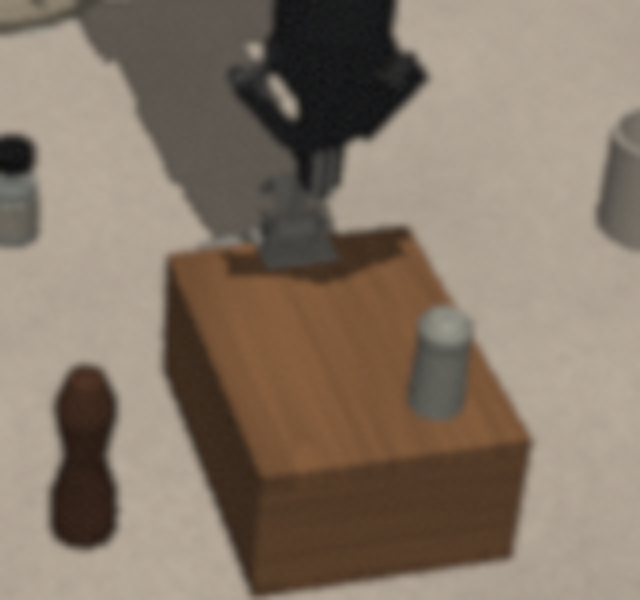

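The ball is moving ahead of the fingertips (ball ≈(318,278) in the wrist view). I'll push on past the upright.

```bash
python3 -m inch '[[[-5,0,0,0],[-10,0,0,0],[-15,0,0,0],[-20,0,0,0],[-25,0,0,0],[-30,0,0,0],[-33,0,0,0],[-33,0,0,0]]]'
python3 - <<'E'
from h import *
import cv2
stat();print(rel())
w=env.read_camera("wrist");cv2.imwrite("pics/w10.png",w)
E
```

```text
clock: 10.15
tcp_pos: [0.5719, 0.1628, 0.1663]
orientation: [-0.707, 0.707, 0.028, -0.028]
wrist_force: [-1.5, -0.7, -0.1]
finger_gap: 0.0001
t 10.15 tcp [0.5719 0.1628 0.1663] F [-1.5468 -0.7175 -0.1383] gap 6.422515685281999e-05
[[ 0.9969 -0.0002 -0.0786]
 [ 0.0786 -0.0001  0.9969]
 [-0.0002 -1.     -0.0001]]
z||+X spin deg 88.49419112151172
z||-X spin deg -91.50580887848828
q6 [ 0.1424  0.3762 -0.0241  1.1706 -0.0001  0.0637]
(np.float64(25.24942010150398), np.float64(2.1731668734073097), np.float64(166.34714417837912))
```

View pics/w10.png

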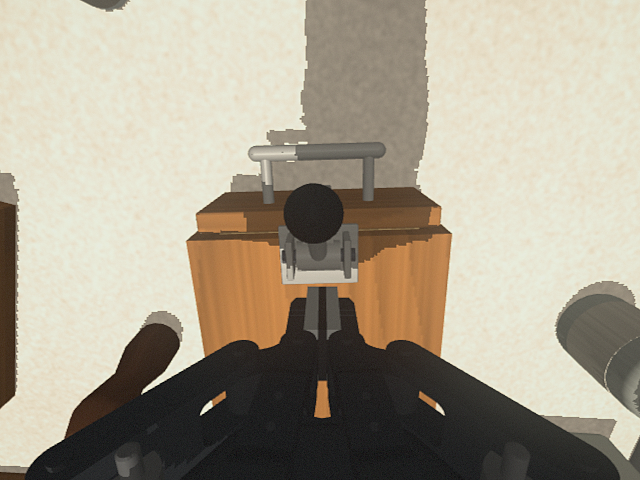

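The lever snapped over: the ball at (314,213) is now well ahead of the fingers, in front of the hinge. I'll back off a little, lift clear and check.

```bash
python3 -m inch '[[[8,0,0,0],[10,-30,0,0],[10,-70,0,0],[10,-110,0,0],[10,-110,0,0]]]'
python3 -m inch '[[[-50,0,-30,0],[-100,0,-70,0],[-150,0,-110,0],[-170,0,-150,0],[-180,0,-190,0],[-190,0,-230,0],[-200,0,-270,0],[-200,0,-280,0],[-200,0,-280,0]]]'
python3 - <<'E'
from h import *
import cv2
stat()
t=env.read_camera("top");cv2.imwrite("pics/t11.png",t)
s=env.read_camera("scene");cv2.imwrite("pics/s11.png",s)
cv2.imwrite("pics/t11z.png",cv2.resize(t[135:285,220:440],None,fx=3.6,fy=3.6,interpolation=2))
E
```

```text
clock: 10.7
tcp_pos: [0.5857, 0.164, 0.2827]
orientation: [0.707, -0.706, -0.032, 0.024]
wrist_force: [0.7, 0.3, -0.2]
finger_gap: -0.0001
clock: 11.6
tcp_pos: [0.4052, -0.1331, 0.276]
orientation: [0.707, -0.707, -0.026, 0.026]
wrist_force: [0.2, 0.3, 0.0]
finger_gap: 0.0
t 11.6 tcp [ 0.4052 -0.1331  0.276 ] F [0.1951 0.286  0.0103] gap 1.9318037743412644e-05
[[ 0.9972  0.0001 -0.0742]
 [ 0.0742  0.0001  0.9972]
 [ 0.0001 -1.      0.0001]]
z||+X spin deg 88.23775662329653
z||-X spin deg -91.76224337670348
q6 [-0.5061  0.0138 -0.2059  1.351   0.0001 -0.5804]
```

View pics/t11z.png

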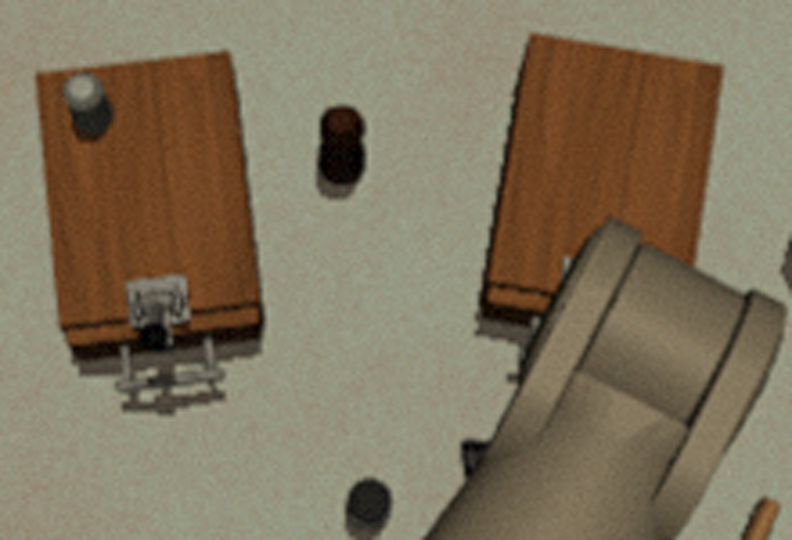

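View pics/s11.png

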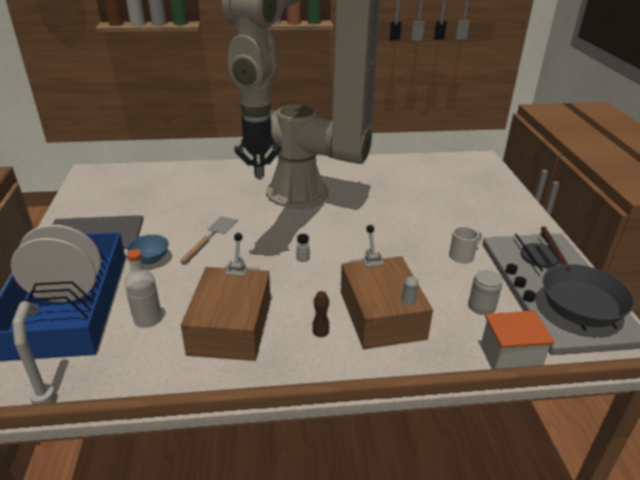

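Both levers now lean the same way (scene: ball A (370,229), ball B (238,237)). Drawer A is shut and nothing else has moved.

```bash
python3 - <<'E'
from h import *
T=lambda u,v:(220+(u+.5)/3.6-.5,135+(v+.5)/3.6-.5)
b=tri((370,229),T(154,333)); print("ball",b,(b-F0)@XH)
env.hand_in()
E
```

```text
ball [0.5295 0.1558 0.1754] -0.017667018247285223
the job is handed in; nothing more can be done
```

The open drawer, on the left unit, is pushed fully home and its toggle lever is latched. I handed the job in at about 12 s with the arm clear of everything.

- **Drawer:** I pushed the drawer front with shut fingers, to the left of the handle, until it met the hard stop at about 10 N. The camera check put the handle 274 mm from the unit's rear edge, against 273 mm on the twin and 275 mm nominal.
- **Catch:** I then pushed the ball forward from behind, past upright, and it snapped over. The ball now sits about 39 mm in front of the hinge and 61 mm above it, against 42 mm and 62 mm nominal. The lever leans as the twin's does.
- **Other things:** In the last pictures the shaker, mill, jar and other loose things look unmoved. The arm partly hid the twin in the last top view, but in the scene view it looks unchanged.
- **Irregularity:** At the start of the lever push the fingertips rode up about 7 mm, at about 8 N. They came back down on the next step with no visible effect.

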